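# Set the mitre gauge to 45 degrees and lock it

### The job

Set the mitre gauge on the router table to 45 degrees: push lightly on its fence with closed fingers to turn the round protractor dial clockwise (seen from above) until the long 45-degree scale line on the dial lines up with the fixed index mark, then push the black clamp lever clockwise, round towards the robot until it is tight, to lock the setting. Only push, do not pinch or force anything, and leave all the other things on the bench where they are.

Things in the scene. Friction and masses are not known exactly. Their poses are not given: they have to be found in the camera images.
- router_top: White router-table top, 460 x 840 x 30 mm, fixed on the bench, turned up to 9 degrees; origin at the centre of its underside, y along its slot. A plywood fence 75 mm high and a small cutter stand on its far half. Heights below are counted from its top face (30 mm above the bench).
- gauge: Fixed part of the mitre gauge: steel bar 19 x 320 mm tight in the slot (cannot slide or lift) with a 24 mm wide, 12.5 mm high index block, y = -112 to -80 mm. Origin on the dial's pivot axis, level with the white top; z up, y along the slot from the index block to the pivot and on to the fence, x away from the robot.
- dial (a joint): Protractor dial angle, rad: 0 = fence square to the slot, positive = clockwise seen from above, 45 degrees = +0.785; stops at -1.05 and 1.05; starts between -0.5 and 0.45. Stays where left; takes 0.28 N m (3 N at 0.1 m). Aluminium disc, 150 mm diameter, top 13 mm high, fixed to the fence. Dial frame = gauge frame at 0, turning with the dial.
- fence_near_end (a point): Middle of the fence's top edge at its end nearer the robot. The fence is a straight aluminium bar 280 mm long, 18 mm thick, 5 to 60 mm high; in the dial frame x = -140 to 140, y = 55 (rear face) to 73 mm (front face). This point: (-140, 64, 60) mm. Pushing this end on the rear face turns the dial clockwise.
- fence_far_end (a point): Middle of the fence's top edge at its end farther from the robot, dial frame (140, 64, 60) mm. Pushing this end on the front face turns the dial clockwise. A bracket, x = -45 to 45, y = 34 to 56 mm, 35 mm high, joins the fence's middle to the disc.
- line_45 (a point): Outer end of the 45-degree line to use, on the dial's top at radius 73.5 mm. Scale lines on the dial's rear half are dark, 5 degrees apart, longer every 15 degrees; the longest (30 mm) and thickest are 0 (middle) and the two 45-degree lines. This one lies 45 degrees from the 0 line on the side away from the robot; when set it is 6.5 mm from point index_mark.
- index_mark (a point): Front end of the dark index line on the fixed index block, gauge frame (0, -80, 13) mm, close to the dial's rim.
- lever (a joint): Black clamp lever, rad, about the dial's pivot axis: 0 = loose, positive = clockwise seen from above, tight from 1.3, stop at 1.6; starts at 0 to 0.2. Stays where left; takes 0.11 N m (2.2 N at 50 mm). Turning it does not turn the dial. At 0 its arm points at -63 degrees in the gauge frame (anticlockwise from x), at 1.6 at -155 degrees, towards the robot.
- lever_tip (a point): Centre of the lever's 17 mm ball end, 54 mm high, 62 mm from the pivot axis. The arm is round, 12 mm thick, its middle rising from 38 mm height at the hub to 54 mm here; the hub is 25 mm in diameter, 21 to 47 mm high, on a disc of 42 mm diameter, 20 mm high.
- setup_bar: Bystander: brass set-up bar, 12.5 x 12.5 mm and 50 mm tall, standing on the router table behind the gauge; origin at the centre of its underside.
- oak_handle: Bystander: pale wooden block with rounded ends and a long slot, 175 x 45 x 40 mm tall, lying on the router table behind the gauge on the robot's side; origin at the centre of its underside.
- pencil: Bystander: flat carpenter's pencil, 180 x 14 x 8 mm, lying on the router table; origin at the centre of its underside.
- push_block: Bystander: black push block with a wooden handle, 220 x 85 mm, 108 mm tall, on the router table; origin at the centre of its underside.
- folding_rule: Bystander: folded wooden rule, 235 x 17 x 16 mm, on the router table; origin at the centre of its underside.
- mallet: Bystander: joiner's wooden mallet lying on the bench to the right, 350 mm long, head 85 x 140 x 65 mm; origin under its middle.
- glue_bottle: Bystander: red plastic glue bottle, 64 mm wide, 160 mm tall, standing on the bench to the right; origin at the centre of its underside.

How it is judged:
By the outcome, as a careful person would: the job done as asked, in the order asked, and still so for the second after the job is handed in, with the robot touching nothing.
It also fails if it takes over 56 s, if anything falls off the work surface, if the arm or the gripper's body presses on something with over 40 N, if the wrist force passes 120 N, or if a joint passes its speed limit or range.

### The arm

A 6-joint arm with a two-finger parallel gripper is mounted at the origin on the work surface. World frame = base frame: x ahead of the robot, y to its left, z up, the work surface at z = 0. Lengths are in mm, angles in rad, forces in N, time in s.
With the tool pointing down it reaches from about 300 to 775 mm from the base axis. Payload 14.6 kg.
Tool frame: the origin (TCP) lies between the finger pads; the fingertips stand manip.finger_overhang ahead of it and the grasp point (between the pads) lies 2 mm behind it (manip.finger_overhang is the distance from the TCP to the fingertips, in mm); z points along the fingers, y is the direction in which the jaws open and shut (so a half turn about z gives the same grasp; the last joint's range is limited). The gripper opens to 94 mm and grips with 3 to 60 N. Pads are 16 mm wide; open, the fingers measure 119 mm over their backs; the gripper's body (75 mm by 177 mm) begins 78 mm behind the grasp point.
Start: joints at [1.21, 0.3, 1.521, -0, 1.321, -0.067], TCP at [159.273, 526.423, 222.446] pointing down, gripper open.
Joint ranges: [-3.03, 3.03], [-0.79, 2.21], [0.23, 2.52], [-1.04, 4.18], [0, 3.07], [-2.55, 2.55]. Speed limits (rad/s): [2.22, 2.22, 2.57, 3.14, 3.14, 3.14].

### API

Orientations are given as [roll, pitch, yaw] about the fixed x, y, z axes, in that order (R = Rz(yaw) Ry(pitch) Rx(roll)).
In Python, from cell import manip gives the robot as it stands.
- The arm moves only by the tool drive_tool, never from a script. Its argument "steps" is a list of rows, each an object with "delta_pos": the shift along the world's x, y, z in mm, a list of three; "yaw": the turn about the world's z in rad; "hand": the finger opening in mm, from 0 to 94. A call has 1 to 5 rows; each row shifts and turns the commanded pose from where the row before left it; what a row does not reach is not made up. A row lasts 1/12 s, in which the tool goes at most 41.7 mm and 7.16 degrees, less where a joint would pass 70% of its speed; a pose out of reach is approached as far as the arm can. A call is refused whole if a number of a shift passes 41.7 or a number of a turn 0.125, either way. A call with a gripper value outside its range is refused whole. The fingers move at their own pace and stop on an object; "squeeze" is the grip in N (left out, the last holds). Time passes only in rows, so rows that do not move let the fingers close. It gives the time, the measured TCP pose, the force and the opening at its end, in the units of the state.
- manip.read_state(): the state, without advancing time (a new reading comes with each control period).
- manip.camera(name): name is "side" or "top"; returns a dict with "frame" (480x640x3 uint8, red, green, blue), "range_z" (480x640 float32, mm along the optical axis (not along the pixel's ray), 0 where there is no reading), "intrinsics" (3x3 intrinsics, pixels), "position" and "attitude" of the camera in the world. Camera axes: x right, y down, z forward; pixel columns grow to the right and rows downward; lengths in mm; the calibration is good to about 2 mm. A picture is of the moment at which its call begins.
- manip.sign_off(): hands the job in, once; it reports no verdict.
The state is a dict: "clock": time; "joints": joint angles; "qd": joint speeds; "effort": joint torques, N m; "eef_pos": TCP position; "eef_rot": TCP orientation; "wrist_force": force on the tool from outside, world axes, zero at the start; "moment": the same for the moment, N m; "finger_gap": finger opening in mm.
Only numpy, scipy, OpenCV 4.12 (cv2) and the standard library are available. Lean on these libraries where they do the work, as an engineer would, in place of code of your own. Each camera call takes 0.05 s, during which the arm holds its last target.

## Working session

There is one attempt and no reset: what is moved stays moved. The work goes in short steps, Python scripts to look and compute and a tool call to move; the robot and the scene stay as the last step left them, time stands still between calls to the robot, and variables do not carry over. Pictures are saved under pics/ and viewed, and the job is handed in when it is done.

Besides the shell and the picture viewer there is one more tool, called after ">>>" as name(argument=value, ...) on one line, values as JSON. drive_tool: Moves the arm, as the interface text tells. Its arguments: {"type":"object","properties":{"steps":{"type":"array"},"squeeze":{"type":"number"}},"required":["steps"]}

```bash
mkdir -p pics; ls
python3 - <<'E'
from cell import manip
import cv2,numpy as np
print(manip.read_state(), manip.finger_overhang)
for n in("side","top"):
    c=manip.camera(n); cv2.imwrite(f"pics/{n}0.png",c["frame"][:,:,::-1]); np.savez(f"{n}0.npz",**c)
    print(n,c["intrinsics"],c["position"],c["attitude"])
E
```

```text
pics
{'clock': 0.0, 'joints': array([ 1.21039565e+00,  3.00482056e-01,  1.52157642e+00, -3.44771653e-06,
        1.32072649e+00, -6.65787142e-02]), 'qd': array([-0.00044816,  0.00091996, -0.00046168,  0.00063107, -0.00022019,
        0.00038863]), 'effort': array([-7.48571620e-04, -5.31818676e+01, -3.52739418e+01,  7.08112679e-02,
        2.44912470e-02, -1.01363171e-04]), 'eef_pos': array([159.19150451, 526.19855015, 221.88229189]), 'eef_rot': array([-3.14040276e+00, -7.59918711e-05,  2.84777150e+00]), 'wrist_force': array([-0.51909447, -0.27473182, -0.96400241]), 'moment': array([ 0.03305844,  0.0281391 , -0.01972315]), 'finger_gap': 94.22792074101685} 17.0
side [[440.84727825   0.         321.2281315 ]
 [  0.         440.84727825 233.38127331]
 [  0.           0.           1.        ]] [  342.13340638 -1034.06061235   681.71747471] [-2.08166553 -0.00595993 -0.2042994 ]
top [[449.93907253   0.         321.52796281]
 [  0.         449.93907253 243.28760951]
 [  0.           0.           1.        ]] [ 371.51045625   23.22431646 1200.53114746] [-2.98054381e+00  1.30052743e-03 -1.54124588e+00]
```

View pics/side0.png

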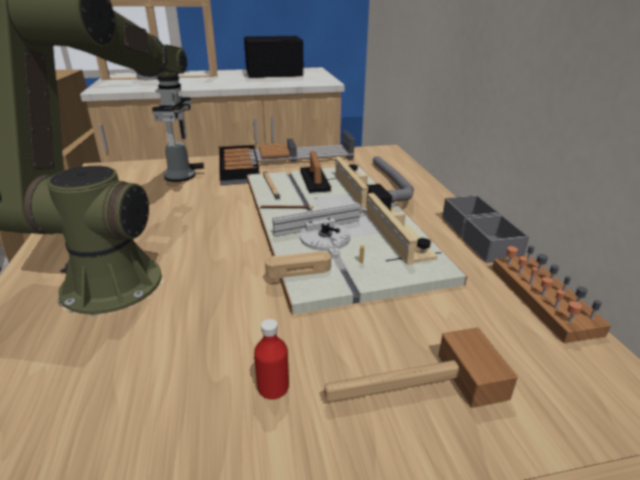

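View pics/top0.png

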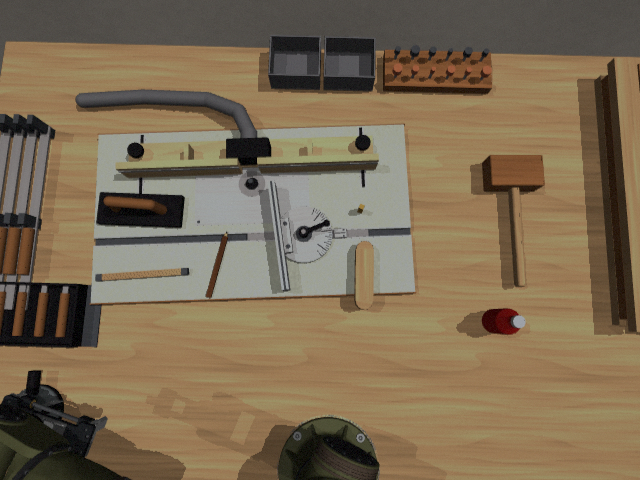

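```bash
cat > h.py <<'E'
import numpy as np,cv2
from scipy.spatial.transform import Rotation as R
def ray(c,u,v):
    K=c["intrinsics"];d=R.from_euler('xyz',c["attitude"]).as_matrix()@np.linalg.inv(K)@np.array([u,v,1.])
    return np.array(c["position"]),d
def onz(c,u,v,z):
    p,d=ray(c,u,v); return p+d*(z-p[2])/d[2]
def px(c,P):
    q=R.from_euler('xyz',c["attitude"]).as_matrix().T@(np.array(P)-c["position"]); q=c["intrinsics"]@q; return q[:2]/q[2]
E
python3 - <<'E'
from h import *
c=np.load("top0.npz"); f=c["frame"][:,:,::-1]
cv2.imwrite("pics/zt.png",cv2.resize(f[170:310,190:380],None,fx=4.2,fy=4.2,interpolation=cv2.INTER_CUBIC))
s=np.load("side0.npz"); f=s["frame"][:,:,::-1]
cv2.imwrite("pics/zs.png",cv2.resize(f[180:300,250:450],None,fx=4,fy=4,interpolation=cv2.INTER_CUBIC))
d=c["range_z"]; print(d[233,303],d[240,320], d[150,350],d[290,130])
for uv in [(303,233),(405,124),(414,293),(97,134),(92,304),(200,120)]: print(uv,onz(c,*uv,30))
E
```

```text
1138.783 1170.9379 1215.9324 1168.7095
(303, 233) [587.66605309  80.17588551  30.        ]
(405, 124) [ 900.91173613 -189.5503269    30.        ]
(414, 293) [ 438.25433267 -212.74647529   30.        ]
(97, 134) [847.33957337 655.58970301  30.        ]
(92, 304) [385.49362434 617.78607372  30.        ]
(200, 120) [896.22137518 375.75539467  30.        ]
```

View pics/zt.png

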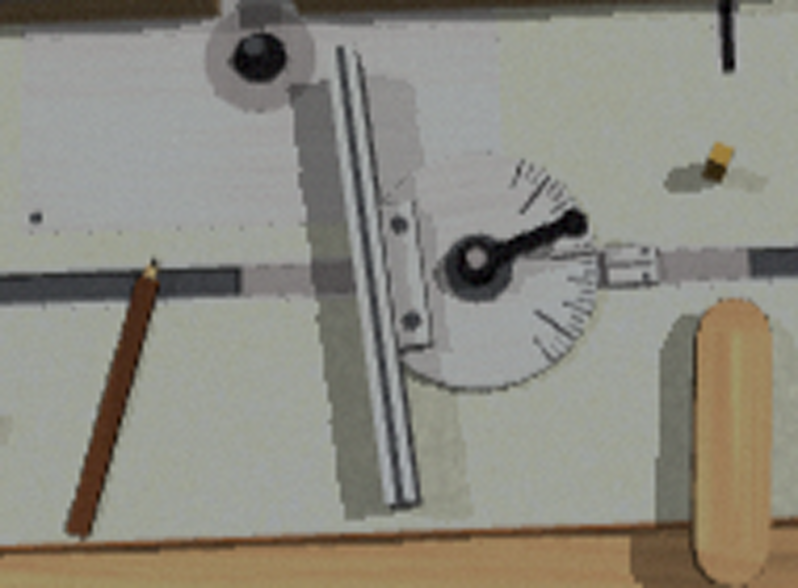

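View pics/zs.png

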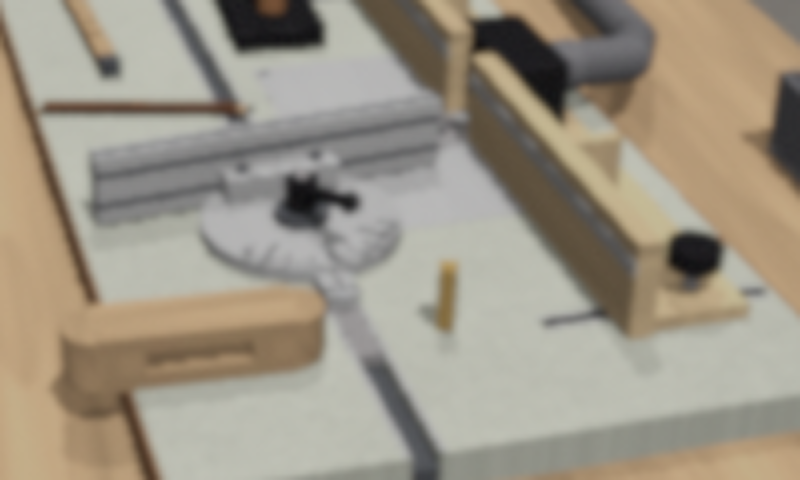

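Run:
```python
from h import *
c=np.load("top0.npz"); f=c["frame"]; g=f.mean(2)
P=[]
for u in list(range(105,215,6))+list(range(372,408,4)):
    v0=int(round(241-(u-95)*9/315)); w=np.clip(150-g[v0-8:v0+9,u],0,None)
    w=np.clip(g[v0-8:v0+9,u].max()*0.75-g[v0-8:v0+9,u],0,None)
    v=(w*np.arange(v0-8,v0+9)).sum()/w.sum(); P.append(onz(c,u,v,30)[:2])
P=np.array(P); m=P.mean(0); d=np.linalg.svd(P-m)[2][0]; d*=np.sign(d[1])
n=np.array([d[1],-d[0]]); print("y_g",d,np.arctan2(d[1],d[0]),"res",(P-m)@n)
z=lambda X,Y:((X+.5)/4.2-.5+190,(Y+.5)/4.2-.5+170)
def rep(name,X,Y,h):
    p=onz(c,*z(X,Y),30+h)[:2]; print(name,p,"offset slot",(p-m)@n,"along",(p-m)@d); return p
hub=rep("hubtop",477,259,47); bl=rep("block front",606,265,13); be=rep("block back",655,267,12.5)
tip=rep("tip",575,222,54)
fn=rep("fnear",402,506,60); ff=rep("ffar",344,48,60)
rep("disc right",598,258,13);rep("disc bottom",475,390,13)
l45=[rep("45o",527,210,13),rep("45i",546,180,13)]
x=np.array([d[1],-d[0]])
f_=ff-fn; print("len",np.hypot(*f_),"dial cw deg",np.degrees(np.arctan2(-(f_@d),f_@x)))
```

```text
y_g [-0.06465242  0.99790784] 1.6354938716633565 res [ 0.11235793 -0.09096179 -0.21867049 -0.26818193  0.03039272  0.54861669
  0.51649128 -0.08581563 -0.49404645  0.09306405  0.19611584 -0.06880748
 -0.12194931 -0.56771638 -0.06250641  0.42963658  0.27568792 -0.06997425
 -0.15160143  0.10636013  0.07725676 -0.25683335 -0.40479842  0.11737412
 -0.15577861  0.48779608  0.04712505 -0.02063319]
hubtop [583.42770392  77.56542635] offset slot -1.1360323048804317 along -188.2174151153559
block front [588.39459393  -1.25386005] offset slot -1.2753913712912806 along -267.19292071001
block back [588.11597451 -31.81202499] offset slot -3.5290871753564086 along -297.6691397750016
tip [606.53082095  18.96375177] offset slot 18.130009344089224 along -248.19015825056954
fnear [432.6208888 115.5258086] offset slot -149.17310545472813 along -140.58642644525952
ffar [709.30107798 162.6410841 ] offset slot 129.9743420928392 along -111.45776710814151
disc right [592.68435384   3.84175835] offset slot 3.3348377429528817 along -262.3853064942888
disc bottom [507.70270659  77.47806358] offset slot -76.70824933338312 along -183.40879081231623
45o [621.94573857  49.05129665] offset slot 35.45790912004085 along -219.1621729272931
45i [641.52267199  37.74522022] offset slot 54.26291934370676 along -231.71029139154572
len 280.6631010074173 dial cw deg -5.957177819993601
```

```bash
cat >> h.py <<'E'
PIV=np.array([584.1,78.2]); YG=np.array([-0.06465,0.99791]); XG=np.array([0.99791,0.06465]); AY=1.6355
def g2w(x,y): return PIV+x*XG+y*YG
def d2w(X,Y,t): return g2w(X*np.cos(t)+Y*np.sin(t),-X*np.sin(t)+Y*np.cos(t))
def pol(r,a): return g2w(r*np.cos(a),r*np.sin(a))
E
python3 - <<'E'
from h import *
print("approach",d2w(-115,28,-.104))
prev=None
for t in np.arange(-.104,.79,.0593):
    p=d2w(-115,47,t); print(round(t,3),p.round(1),"yaw",round(AY-t,3), None if prev is None else (p-prev).round(1)); prev=p
E
```

```text
approach [466.03113429  86.49450752]
-0.104 [462.8 105.2] yaw 1.74 None
-0.045 [464.7 112.4] yaw 1.68 [1.8 7.1]
0.015 [466.9 119.4] yaw 1.621 [2.2 7. ]
0.074 [469.5 126.3] yaw 1.562 [2.6 6.9]
0.133 [472.6 133. ] yaw 1.502 [3.  6.7]
0.192 [476.  139.5] yaw 1.443 [3.4 6.5]
0.252 [479.8 145.8] yaw 1.384 [3.8 6.3]
0.311 [484.  151.8] yaw 1.324 [4.2 6.1]
0.37 [488.6 157.6] yaw 1.265 [4.5 5.8]
0.43 [493.5 163.2] yaw 1.206 [4.9 5.5]
0.489 [498.6 168.4] yaw 1.146 [5.2 5.2]
0.548 [504.1 173.3] yaw 1.087 [5.5 4.9]
0.608 [509.9 177.9] yaw 1.028 [5.8 4.6]
0.667 [516.  182.1] yaw 0.969 [6.  4.2]
0.726 [522.2 185.9] yaw 0.909 [6.3 3.9]
0.786 [528.7 189.4] yaw 0.85 [6.5 3.5]
```

>>> drive_tool(steps=[{"delta_pos": [10, -14, 0], "yaw": -0.055, "hand": 0}, {"delta_pos": [16, -23, 0], "yaw": -0.055, "hand": 0}, {"delta_pos": [16, -23, 0], "yaw": -0.055, "hand": 0}, {"delta_pos": [16, -23, 0], "yaw": -0.055, "hand": 0}, {"delta_pos": [16, -23, 0], "yaw": -0.055, "hand": 0}], squeeze=10)

```text
clock: 0.52
eef_pos: [233.6, 419.2, 222.1]
eef_rot: [-3.141, 0.0, 2.57]
wrist_force: [-0.1, 1.5, -0.4]
finger_gap: 64.4
```

>>> drive_tool(steps=[{"delta_pos": [16, -23, 0], "yaw": -0.055, "hand": 0}, {"delta_pos": [16, -23, 0], "yaw": -0.055, "hand": 0}, {"delta_pos": [16, -23, 0], "yaw": -0.055, "hand": 0}, {"delta_pos": [16, -23, 0], "yaw": -0.055, "hand": 0}, {"delta_pos": [16, -23, 0], "yaw": -0.055, "hand": 0}])

```text
clock: 0.93
eef_pos: [313.7, 304.1, 222.3]
eef_rot: [-3.141, -0.0, 2.295]
wrist_force: [0.7, 0.5, 0.2]
finger_gap: 30.9
```

>>> drive_tool(steps=[{"delta_pos": [16, -23, 0], "yaw": -0.055, "hand": 0}, {"delta_pos": [16, -23, 0], "yaw": -0.055, "hand": 0}, {"delta_pos": [16, -23, 0], "yaw": -0.055, "hand": 0}, {"delta_pos": [16, -23, 0], "yaw": -0.055, "hand": 0}, {"delta_pos": [16, -23, 0], "yaw": -0.055, "hand": 0}])

```text
clock: 1.35
eef_pos: [393.7, 189.1, 222.3]
eef_rot: [-3.141, -0.0, 2.02]
wrist_force: [0.3, -0.1, 0.6]
finger_gap: 0.5
```

>>> drive_tool(steps=[{"delta_pos": [16, -23, 0], "yaw": -0.055, "hand": 0}, {"delta_pos": [16, -23, 0], "yaw": -0.055, "hand": 0}, {"delta_pos": [16, -23, 0], "yaw": -0.055, "hand": 0}, {"delta_pos": [9, -12, 0], "yaw": -0.055, "hand": 0}, {"delta_pos": [0, 0, 0], "yaw": -0.06, "hand": 0}])

```text
clock: 1.77
eef_pos: [451.4, 107.3, 222.0]
eef_rot: [-3.141, 0.0, 1.738]
wrist_force: [0.8, 0.5, 0.0]
finger_gap: 0.3
```

>>> drive_tool(steps=[{"delta_pos": [14, -21, 0], "yaw": 0, "hand": 0}, {"delta_pos": [0, 0, -30], "yaw": 0, "hand": 0}, {"delta_pos": [0, 0, -35], "yaw": 0, "hand": 0}, {"delta_pos": [0, 0, -25], "yaw": 0, "hand": 0}, {"delta_pos": [0, 0, 0], "yaw": 0, "hand": 0}])

```text
clock: 2.18
eef_pos: [461.9, 88.0, 128.0]
eef_rot: [-3.134, -0.0, 1.743]
wrist_force: [-0.3, 0.4, -0.4]
finger_gap: 0.3
```

```bash
cat > shot.py <<'E'
import sys
from h import *
from cell import manip
n=sys.argv[1]
c=manip.camera("top"); np.savez(n+".npz",**c)
f=c["frame"][:,:,::-1]; cv2.imwrite(f"pics/{n}_t.png",cv2.resize(f[170:310,190:380],None,fx=4.2,fy=4.2,interpolation=cv2.INTER_CUBIC))
if len(sys.argv)>2:
    c=manip.camera("side"); np.savez(n+"s.npz",**c); f=c["frame"][:,:,::-1]; cv2.imwrite(f"pics/{n}_s.png",cv2.resize(f[150:290,240:440],None,fx=4,fy=4,interpolation=cv2.INTER_CUBIC))
s=manip.read_state(); print(s["clock"],s["eef_pos"],s["eef_rot"][2],s["wrist_force"])
E
python3 shot.py a 1
```

```text
2.2833 [464.27077527  88.43508987 132.8122908 ] 1.7427708420370656 [-0.47188201  0.02931166 -0.01428366]
```

View pics/a_t.png

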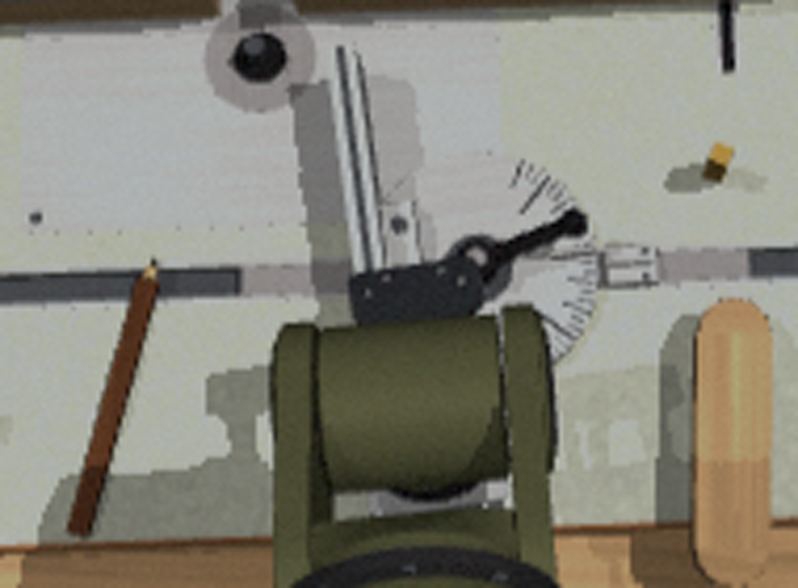

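View pics/a_s.png

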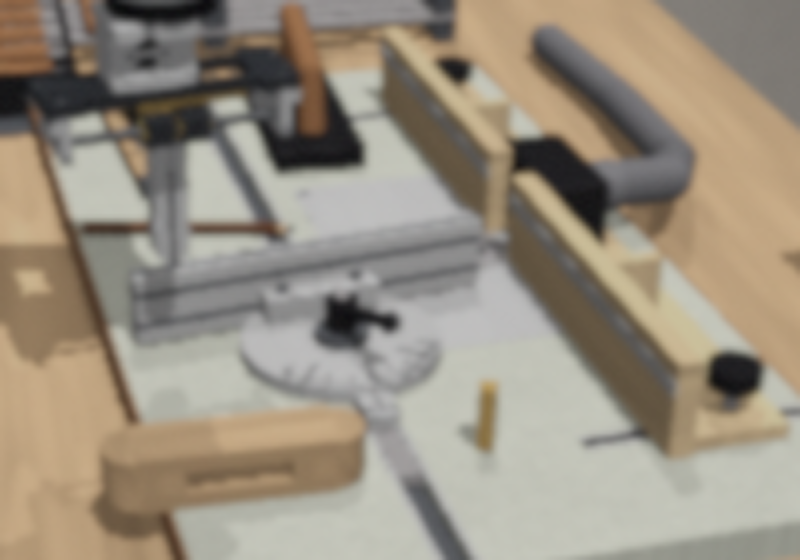

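>>> drive_tool(steps=[{"delta_pos": [1, -1, -20], "yaw": 0, "hand": 0}, {"delta_pos": [0, 0, -25], "yaw": 0, "hand": 0}, {"delta_pos": [0, 0, -15], "yaw": 0, "hand": 0}, {"delta_pos": [0, 0, -5], "yaw": 0, "hand": 0}, {"delta_pos": [0, 0, 0], "yaw": 0, "hand": 0}])

```text
clock: 2.7
eef_pos: [465.7, 87.5, 68.2]
eef_rot: [3.141, 0.0, 1.743]
wrist_force: [-0.8, -0.1, 0.5]
finger_gap: 0.7
```

>>> drive_tool(steps=[{"delta_pos": [0, 4, 0], "yaw": 0, "hand": 0}, {"delta_pos": [0, 5, 0], "yaw": 0, "hand": 0}, {"delta_pos": [-1, 5, 0], "yaw": 0, "hand": 0}, {"delta_pos": [0, 4, 0], "yaw": 0, "hand": 0}, {"delta_pos": [0, 0, 0], "yaw": 0, "hand": 0}])

```text
clock: 3.12
eef_pos: [464.6, 106.3, 68.1]
eef_rot: [3.14, 0.0, 1.744]
wrist_force: [-0.0, -0.5, -0.6]
finger_gap: 0.5
```

>>> drive_tool(steps=[{"delta_pos": [1, 4, 0], "yaw": -0.03, "hand": 0}, {"delta_pos": [1, 4, 0], "yaw": -0.03, "hand": 0}, {"delta_pos": [1, 4, 0], "yaw": -0.03, "hand": 0}, {"delta_pos": [1, 4, 0], "yaw": -0.03, "hand": 0}, {"delta_pos": [1, 4, 0], "yaw": -0.03, "hand": 0}])

```text
clock: 3.53
eef_pos: [469.9, 125.3, 67.8]
eef_rot: [3.14, 0.0, 1.591]
wrist_force: [2.9, -4.8, -0.3]
finger_gap: 0.9
```

```bash
python3 shot.py b
```

```text
3.5833 [469.86194494 125.87355093  67.79405994] 1.589250171029859 [ 0.49927147 -2.01451032  0.26061528]
```

View pics/b_t.png

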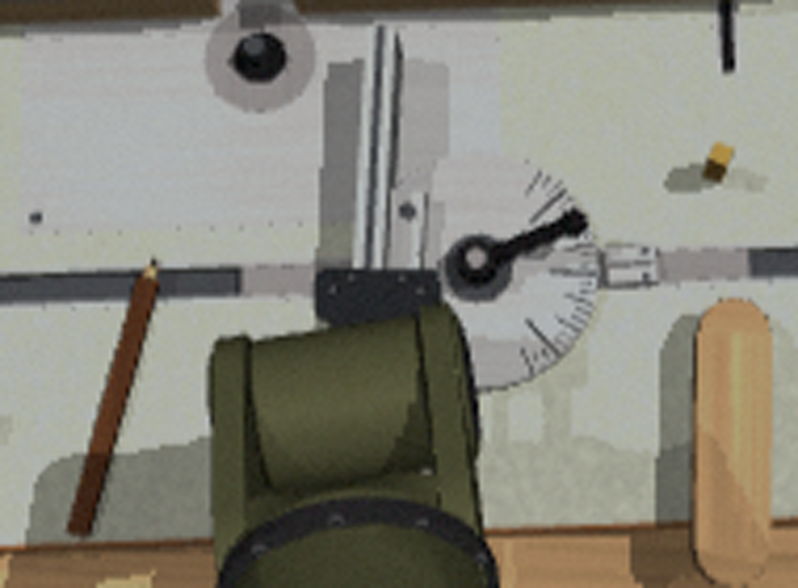

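>>> drive_tool(steps=[{"delta_pos": [3, 6.7, 0], "yaw": -0.06, "hand": 0}, {"delta_pos": [3.4, 6.5, 0], "yaw": -0.06, "hand": 0}, {"delta_pos": [3.8, 6.3, 0], "yaw": -0.06, "hand": 0}, {"delta_pos": [4.2, 6.1, 0], "yaw": -0.06, "hand": 0}, {"delta_pos": [4.5, 5.8, 0], "yaw": -0.06, "hand": 0}])

```text
clock: 4.0
eef_pos: [487.9, 157.0, 67.5]
eef_rot: [-3.141, 0.001, 1.291]
wrist_force: [-1.4, -2.0, 1.0]
finger_gap: 0.4
```

>>> drive_tool(steps=[{"delta_pos": [4.9, 5.5, 0], "yaw": -0.06, "hand": 0}, {"delta_pos": [5.2, 5.2, 0], "yaw": -0.06, "hand": 0}, {"delta_pos": [5.5, 4.9, 0], "yaw": -0.06, "hand": 0}, {"delta_pos": [3, 2.4, 0], "yaw": -0.03, "hand": 0}, {"delta_pos": [0, 0, 0], "yaw": 0, "hand": 0}])

```text
clock: 4.42
eef_pos: [506.8, 175.2, 67.3]
eef_rot: [-3.141, 0.0, 1.082]
wrist_force: [-0.6, 0.1, -0.2]
finger_gap: 0.7
```

```bash
python3 shot.py c 1
```

```text
4.5167 [506.53584196 174.80743607  67.3768153 ] 1.0845707923898795 [-0.18506883 -0.00421908  0.12052137]
```

View pics/c_t.png

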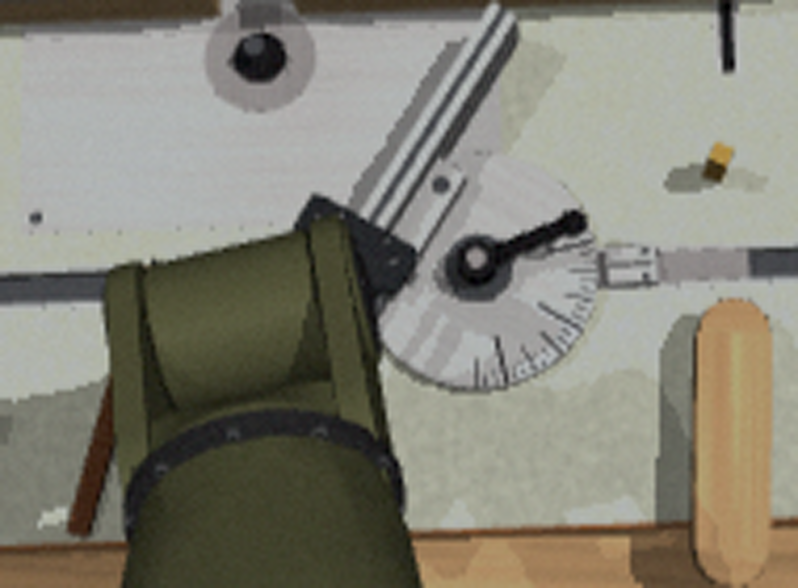

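View pics/c_s.png

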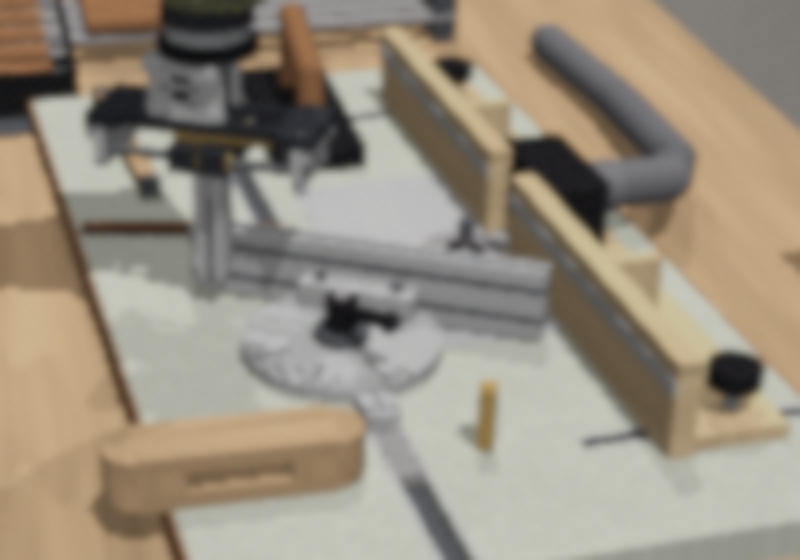

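```bash
cat > polar.py <<'E'
import sys
from h import *
c=np.load(sys.argv[1]+".npz"); f=c["frame"]
# metric rectification of z=43 plane in gauge frame, 5 px/mm
S=5
H=np.array([px(c,[*g2w(x,y),43]) for x,y in [(-80,20),(80,20),(80,-100),(-80,-100)]],np.float32)
dst=np.array([(0,0),(800,0),(800,600),(0,600)],np.float32)
# columns: gauge x -80..80 ; rows: y 20..-100
M=cv2.getPerspectiveTransform(H,dst)
r=cv2.warpPerspective(f,M,(800,600),flags=cv2.INTER_CUBIC)
for t in np.radians([-45,-90,-135]):
    a=(int(400+S*78*np.cos(t)),int(100-S*78*np.sin(t)));b=(int(400+S*85*np.cos(t)),int(100-S*85*np.sin(t)));cv2.line(r,a,b,(255,0,0),1)
cv2.circle(r,(400,100),3,(255,0,0),1); cv2.circle(r,(400,100),375,(255,0,0),1)
cv2.imwrite(f"pics/{sys.argv[1]}_r.png",r[:,:,::-1])
E
python3 polar.py c
```

```text
(no output)
```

View pics/c_r.png

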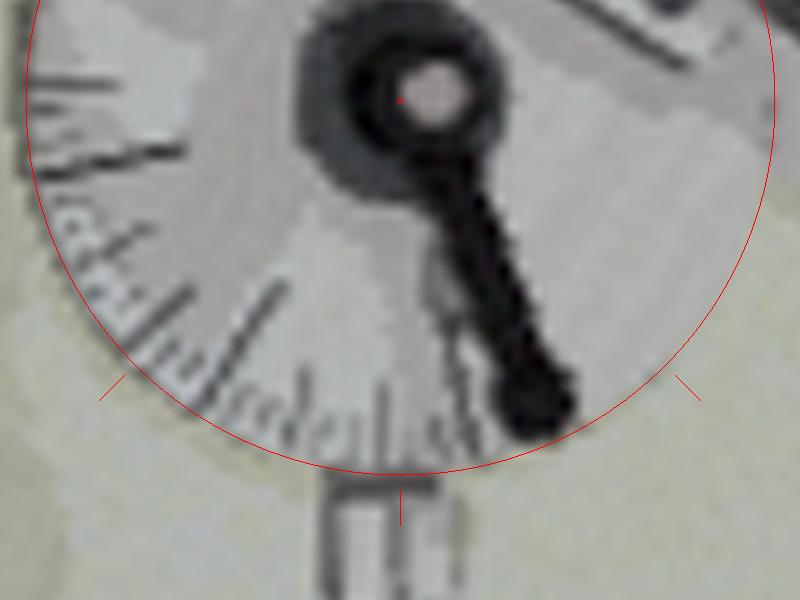

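>>> drive_tool(steps=[{"delta_pos": [2.3, 1.8, 0], "yaw": -0.023, "hand": 0}, {"delta_pos": [2.3, 1.8, 0], "yaw": -0.023, "hand": 0}, {"delta_pos": [2.3, 1.7, 0], "yaw": -0.023, "hand": 0}, {"delta_pos": [2.3, 1.5, 0], "yaw": -0.023, "hand": 0}, {"delta_pos": [1.3, 0.8, 0], "yaw": -0.015, "hand": 0}])

```text
clock: 4.93
eef_pos: [517.2, 182.4, 67.4]
eef_rot: [-3.141, 0.0, 0.975]
wrist_force: [-2.8, -0.0, 0.5]
finger_gap: 0.5
```

>>> drive_tool(steps=[{"delta_pos": [1.5, 1, 0], "yaw": -0.015, "hand": 0}, {"delta_pos": [1.5, 1, 0], "yaw": -0.015, "hand": 0}, {"delta_pos": [1.3, 0.8, 0], "yaw": -0.015, "hand": 0}, {"delta_pos": [1, 0.6, 0], "yaw": -0.01, "hand": 0}, {"delta_pos": [0, 0, 0], "yaw": 0, "hand": 0}])

```text
clock: 5.35
eef_pos: [522.8, 185.9, 67.4]
eef_rot: [3.141, -0.0, 0.92]
wrist_force: [-0.8, 0.1, 0.3]
finger_gap: 0.5
```

```bash
python3 shot.py d; python3 polar.py d
```

```text
5.4 [522.83749896 185.90907061  67.52160655] 0.9207845377792518 [-1.32981255 -0.25263945 -0.17478262]
```

View pics/d_r.png

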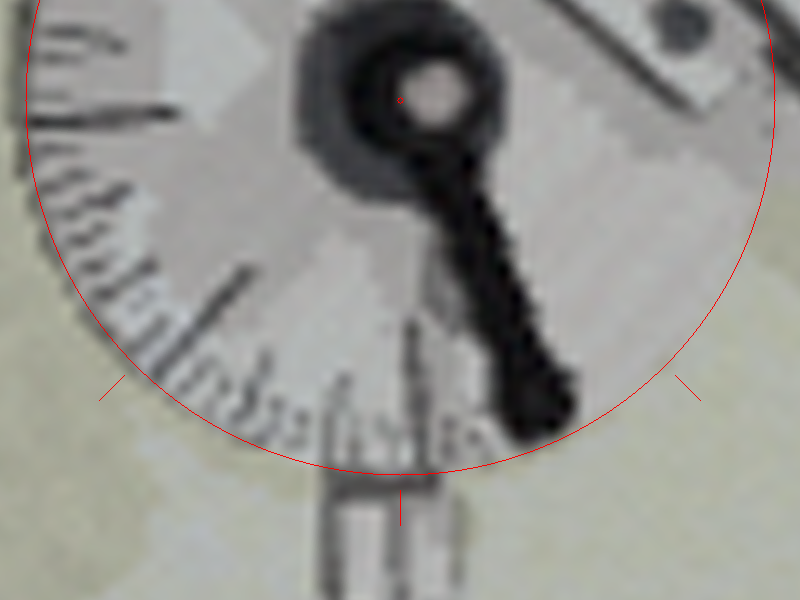

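>>> drive_tool(steps=[{"delta_pos": [1.5, 0.9, 0], "yaw": -0.017, "hand": 0}, {"delta_pos": [1.5, 0.9, 0], "yaw": -0.017, "hand": 0}, {"delta_pos": [1.3, 0.7, 0], "yaw": -0.017, "hand": 0}, {"delta_pos": [0.7, 0.4, 0], "yaw": -0.01, "hand": 0}, {"delta_pos": [0, 0, 0], "yaw": 0, "hand": 0}])

```text
clock: 5.82
eef_pos: [527.8, 188.8, 67.5]
eef_rot: [3.141, -0.0, 0.859]
wrist_force: [0.7, -0.9, -0.1]
finger_gap: 0.7
```

```bash
python3 shot.py e; python3 polar.py e
```

```text
5.8667 [527.83739301 188.80399115  67.49789156] 0.859644048682149 [-0.43913316 -0.35056411  0.32287032]
```

View pics/e_r.png

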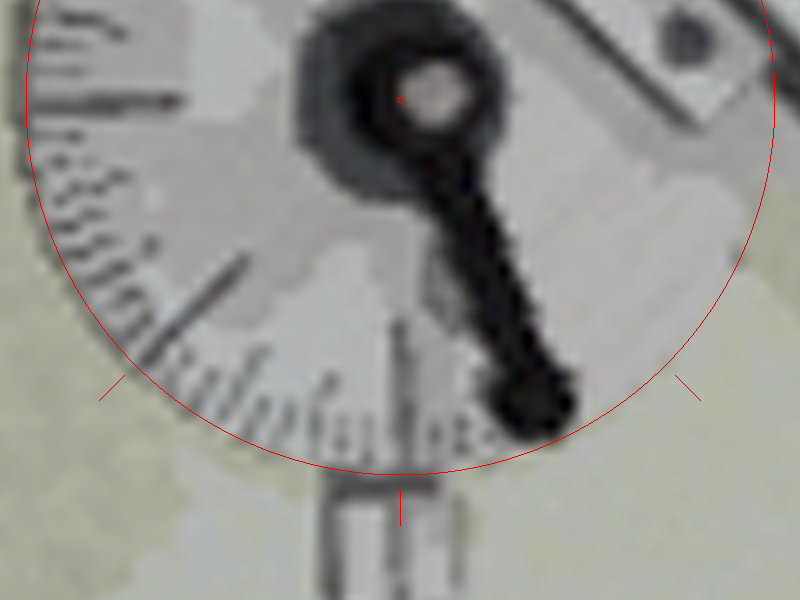

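```bash
cat > fine.py <<'E'
import sys
from h import *
c=np.load(sys.argv[1]+".npz"); f=c["frame"]
def rect(z):
    H=np.array([px(c,[*g2w(x,y),z]) for x,y in [(-80,20),(80,20),(80,-120),(-80,-120)]],np.float32)
    M=cv2.getPerspectiveTransform(H,np.array([(0,0),(800,0),(800,700),(0,700)],np.float32))
    return cv2.warpPerspective(f,M,(800,700),flags=cv2.INTER_LINEAR).mean(2)
g=rect(43)
def cent(w):
    w=np.clip(np.percentile(w,60)-w-8,0,None); return (w*np.arange(len(w))).sum()/w.sum() if w.sum()>0 else np.nan
x0=int(sys.argv[2]) if len(sys.argv)>2 else 401
def fit(rs,lo,hi):
    X=np.array([lo+cent(g[r,lo:hi]) for r in rs]); rs=np.array(rs); ok=np.isfinite(X); X,rs=X[ok],rs[ok]
    p=np.polyfit(rs,X,1); return p
a=fit(range(335,462,3),x0-16,x0+17); b=fit(range(500,600,3),378,418)
print("45 line slope deg",np.degrees(a[0]),"x at r=73.5",np.polyval(a,467),"| index slope",np.degrees(b[0]),"x at front",np.polyval(b,500))
print("rim offset mm at r73.5, extrapolated index:",(np.polyval(a,467)-np.polyval(b,500))/5)
E
python3 fine.py e; python3 fine.py d 416
```

```text
45 line slope deg 3.8667772723891614 x at r=73.5 408.89879976347055 | index slope 4.342234738156113 x at front 392.3811928795087
rim offset mm at r73.5, extrapolated index: 3.3035213767923666
45 line slope deg 5.788834184258018 x at r=73.5 424.2089802573823 | index slope 4.144609050920301 x at front 392.7788539602604
rim offset mm at r73.5, extrapolated index: 6.2860252594243775
```

Run:
```python
from h import *
c=np.load("e.npz"); g=c["frame"].mean(2)
np.set_printoptions(linewidth=250)
for p in [(0,-45),(0,-73.5)]: print(p,px(c,[*g2w(*p),43]))
print(px(c,[*g2w(0,-80),43]),px(c,[*g2w(0,-112),42.5]))
print(np.arange(314,350)); print(g[224:242,314:350].round(0).astype(int))
f=c["frame"][:,:,::-1][215:250,300:352]; cv2.imwrite("pics/e_n.png",cv2.resize(f,None,fx=15,fy=15,interpolation=cv2.INTER_NEAREST))
```

```text
(0, -45) [320.68981994 232.85424014]
(0, -73.5) [331.57557933 232.47529184]
[334.05797521 232.38887622] [346.26714109 231.99887601]
[314 315 316 317 318 319 320 321 322 323 324 325 326 327 328 329 330 331 332 333 334 335 336 337 338 339 340 341 342 343 344 345 346 347 348 349]
[[160 160 156  86  27  15  23  20  24  26  10  14  25  12  14  75 164 166 171 179 180 176 178 177 178 177 177 178 176 177 177 176 174 178 178 179]
 [ 85  86  22  20  23  26  24  30  26  20  46  25  16  13  66 125 148 155 176 177 176 178 178 179 179 178 177 175 176 179 178 176 176 176 179 179]
 [ 15  18  22  24  28  21  23  10  45  87  93  64  52  88 144 122 174 140 162 176 176 171 174 175 180 178 177 178 177 178 177 177 178 178 178 177]
 [ 20  21  26  14  19  36  29  59 115 179 125 124 118 170 161 167 149 162 164 173 167 155 154 157 168 167 168 170 173 176 176 177 177 177 178 177]
 [ 17  22  20  34  57  78  74 111 167 168 174 176 160 157 109 129 107 165 165 162 131 132 131 137 138 134 137 162 157 155 163 173 167 179 175 179]
 [ 32  32  42  76 116 111 111 111 156 156 156 158 160 157 152 147 150 149 152 148 149 1
[... 1124 characters left out ...]
78 178 179 166 172 179 150 148 124 152 103  87  79 128 126 122 116 102  97  88  95  87  79  95 104 153 155 153]
 [155 171 175 176 180 179 177 180 180 177 179 125 139 172 168 165 169 172 108 117 111 105 108 109 113 116 114 113 143 142 129 163 163 178 179 177]
 [156 155 171 173 177 179 180 180 180 182 181 179 153 151 126 124 148 150 164 164 167 179 178 179 177 177 175 178 178 177 174 176 176 177 178 176]
 [159 156 155 155 171 178 177 178 181 177 181 178 180 168 168 171 179 172 164 164 165 177 179 176 179 179 179 176 179 178 177 176 178 180 179 178]
 [158 158 161 157 156 177 177 181 180 178 179 181 180 148 126 140 170 159 163 165 166 180 176 176 178 176 178 177 180 178 179 178 177 181 178 180]]
```

View pics/e_n.png

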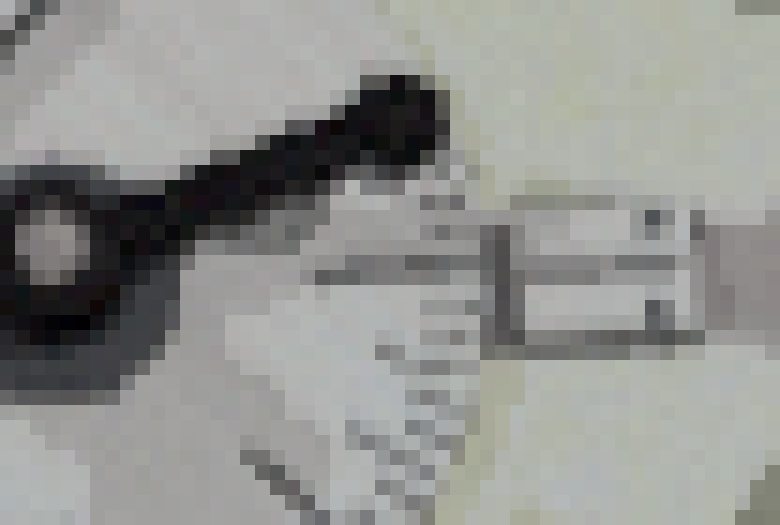

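```bash
cat > fit2.py <<'E'
import sys
from h import *
from scipy.ndimage import map_coordinates
c=np.load(sys.argv[1]+".npz"); g=c["frame"].mean(2)
def prof(p0,dirv,z,s0,s1,half,label):
    # sample cross-profiles along a line in gauge coords; returns offset centroid (mm) per station
    dirv=np.array(dirv,float)/np.hypot(*dirv); nrm=np.array([-dirv[1],dirv[0]]); t=np.arange(-half,half+.01,.25); out=[]
    for s in np.arange(s0,s1,1.):
        uv=np.array([px(c,[*g2w(*(np.array(p0)+dirv*s+nrm*k)),z]) for k in t])
        v=map_coordinates(g,[uv[:,1],uv[:,0]],order=1); out.append(v)
    m=np.array(out); return np.arange(s0,s1,1.),t,m
def line(th,s0,s1,half=5,z=43,p0=(0,0)):
    s,t,m=prof(p0,(np.cos(th),np.sin(th)),z,s0,s1,half,'')
    X=[]
    for v in m:
        b=np.linspace((v[:3].mean()),(v[-3:].mean()),len(v)); w=np.clip(b-v-6,0,None); X.append((w*t).sum()/max(w.sum(),1e-6))
    X=np.array(X); p=np.polyfit(s,X,1); r=X-np.polyval(p,s); k=abs(r)<max(1.5*r.std(),.3); p=np.polyfit(s[k],X[k],1)
    return np.degrees(p[0]),np.polyval(p,(s0+s1)/2),(X[k]-np.polyval(p,s[k])).std(),k.sum()
th=float(sys.argv[2])*np.pi/180
for n,o,s0,s1,h in [("index",None,85,104,4),("far45",45,44,73,3.5),("zero",0,44,73,3),("near45",-45,44,73,3)]:
    a=-np.pi/2 + (0 if o is None else np.radians(o)-th)
    sl,off,sd,k=line(a,s0,s1,h); print(n,"slope",round(sl,2),"mean off mm (ccw side +)",round(off,2),"sd",round(sd,2),k)
E
python3 fit2.py e 44; python3 fit2.py d 41; python3 fit2.py c 32.5
```

```text
index slope 2.26 mean off mm (ccw side +) -0.3 sd 0.13 19
far45 slope 2.0 mean off mm (ccw side +) -0.29 sd 0.16 29
zero slope -0.53 mean off mm (ccw side +) -0.21 sd 0.14 27
near45 slope 2.02 mean off mm (ccw side +) -0.04 sd 0.1 29
index slope 1.99 mean off mm (ccw side +) -0.29 sd 0.15 19
far45 slope 0.79 mean off mm (ccw side +) -0.67 sd 0.23 26
zero slope -0.82 mean off mm (ccw side +) -0.4 sd 0.14 26
near45 slope 1.28 mean off mm (ccw side +) -0.26 sd 0.2 26
index slope 2.0 mean off mm (ccw side +) -0.32 sd 0.14 19
far45 slope -0.3 mean off mm (ccw side +) -0.61 sd 0.33 26
zero slope -0.57 mean off mm (ccw side +) -0.4 sd 0.16 25
near45 slope -0.89 mean off mm (ccw side +) -0.14 sd 0.23 26
```

>>> drive_tool(steps=[{"delta_pos": [0.5, 0.3, 0], "yaw": -0.005, "hand": 0}, {"delta_pos": [0.5, 0.3, 0], "yaw": -0.005, "hand": 0}, {"delta_pos": [0.4, 0.2, 0], "yaw": -0.002, "hand": 0}, {"delta_pos": [0, 0, 0], "yaw": 0, "hand": 0}, {"delta_pos": [0, 0, 0], "yaw": 0, "hand": 0}])

```text
clock: 6.28
eef_pos: [529.1, 189.5, 67.5]
eef_rot: [3.141, -0.0, 0.848]
wrist_force: [-1.3, -0.3, 0.5]
finger_gap: 0.0
```

```bash
python3 shot.py f; python3 fit2.py f 45
```

```text
6.3333 [529.08216722 189.50667276  67.48588614] 0.8478293787040265 [-0.83189642 -1.16001894  1.40461975]
index slope 1.93 mean off mm (ccw side +) -0.3 sd 0.13 19
far45 slope -0.22 mean off mm (ccw side +) -0.38 sd 0.12 28
zero slope 0.32 mean off mm (ccw side +) 0.05 sd 0.1 29
near45 slope -0.61 mean off mm (ccw side +) -0.18 sd 0.04 29
```

>>> drive_tool(steps=[{"delta_pos": [-3, -3.5, 0], "yaw": 0, "hand": 0}, {"delta_pos": [-7, -8, 0], "yaw": 0, "hand": 0}, {"delta_pos": [-2, -3, 15], "yaw": 0, "hand": 0}, {"delta_pos": [0, 0, 35], "yaw": 0, "hand": 0}, {"delta_pos": [0, 0, 30], "yaw": 0.1, "hand": 0}])

```text
clock: 6.75
eef_pos: [516.4, 174.6, 148.3]
eef_rot: [-3.141, 0.001, 0.946]
wrist_force: [0.1, 0.1, -0.4]
finger_gap: 0.6
```

Run:
```python
from h import *
c=np.load("f.npz")
a0=-72.2
def pos(a,off,r=54):
    a=np.radians(a); return g2w(r*np.cos(a)-off*np.sin(a), r*np.sin(a)+off*np.cos(a))
yaw=lambda a: np.radians(a)+0.0647+np.pi
print("start",pos(a0,38),yaw(a0))
prev=None
for a in np.linspace(a0,-151,13):
    p=pos(a,20.5); print(round(a,1),round(np.radians(-63-a),2),p.round(1),round(yaw(a),3),None if prev is None else (p-prev).round(1)); prev=p
```

```text
start [639.25132177  41.89092254] 1.9461649336498872
-72.2 0.16 [623.   35.5] 1.946 None
-78.8 0.28 [617.8  31.3] 1.832 [-5.1 -4.2]
-85.3 0.39 [612.2  27.8] 1.717 [-5.6 -3.5]
-91.9 0.5 [606.3  24.9] 1.602 [-6.  -2.9]
-98.5 0.62 [600.   22.7] 1.488 [-6.2 -2.2]
-105.0 0.73 [593.6  21.2] 1.373 [-6.5 -1.5]
-111.6 0.85 [587.   20.5] 1.259 [-6.6 -0.7]
-118.2 0.96 [580.4  20.6] 1.144 [-6.6  0. ]
-124.7 1.08 [573.8  21.4] 1.029 [-6.6  0.8]
-131.3 1.19 [567.4  22.9] 0.915 [-6.4  1.5]
-137.9 1.31 [561.2  25.2] 0.8 [-6.2  2.3]
-144.4 1.42 [555.3  28.1] 0.685 [-5.9  3. ]
-151.0 1.54 [549.7  31.8] 0.571 [-5.5  3.6]
```

>>> drive_tool(steps=[{"delta_pos": [12, -13, 0], "yaw": 0.1, "hand": 0}, {"delta_pos": [12, -13, 0], "yaw": 0.1, "hand": 0}, {"delta_pos": [12, -13, 0], "yaw": 0.1, "hand": 0}, {"delta_pos": [12, -13, 0], "yaw": 0.1, "hand": 0}, {"delta_pos": [12, -13, 0], "yaw": 0.1, "hand": 0}])

```text
clock: 7.17
eef_pos: [577.3, 109.3, 147.5]
eef_rot: [3.141, -0.0, 1.453]
wrist_force: [0.7, 0.0, -0.6]
finger_gap: 0.6
```

>>> drive_tool(steps=[{"delta_pos": [13, -14, 0], "yaw": 0.1, "hand": 0}, {"delta_pos": [13, -14, 0], "yaw": 0.1, "hand": 0}, {"delta_pos": [13, -14, 0], "yaw": 0.1, "hand": 0}, {"delta_pos": [13, -14, 0], "yaw": 0.1, "hand": 0}, {"delta_pos": [11, -12, 0], "yaw": 0.1, "hand": 0}])

```text
clock: 7.58
eef_pos: [640.5, 40.9, 147.3]
eef_rot: [3.141, -0.0, 1.952]
wrist_force: [0.0, 0.6, -0.5]
finger_gap: 0.6
```

>>> drive_tool(steps=[{"delta_pos": [0, 0, -15], "yaw": 0, "hand": 0}, {"delta_pos": [0, 0, 0], "yaw": 0, "hand": 0}])

```text
clock: 7.75
eef_pos: [639.2, 41.2, 129.8]
eef_rot: [-3.139, -0.001, 1.947]
wrist_force: [0.4, -0.1, -0.1]
finger_gap: 0.7
```

```bash
python3 shot.py g 1; python3 polar.py g
```

```text
7.85 [639.46057696  42.12062834 132.08859027] 1.9470310499408432 [0.55482402 0.01531538 0.19615402]
```

View pics/g_t.png

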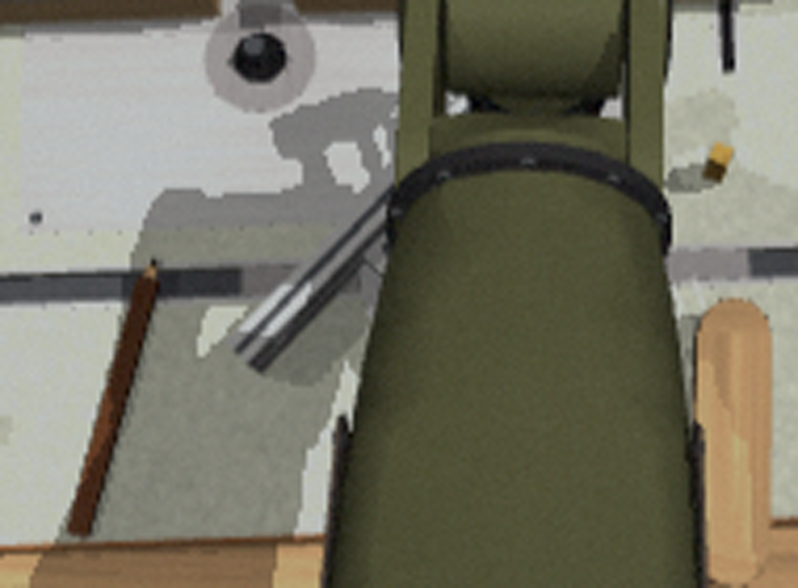

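View pics/g_s.png

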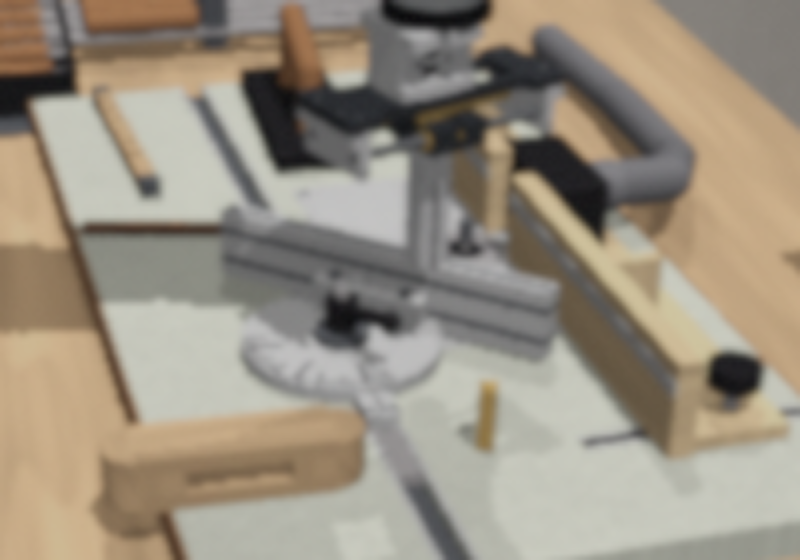

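>>> drive_tool(steps=[{"delta_pos": [0, 0, -17], "yaw": 0, "hand": 0}, {"delta_pos": [0, 0, -20], "yaw": 0, "hand": 0}, {"delta_pos": [0, 0, -11], "yaw": 0, "hand": 0}, {"delta_pos": [0, 0, -4], "yaw": 0, "hand": 0}, {"delta_pos": [0, 0, 0], "yaw": 0, "hand": 0}])

```text
clock: 8.27
eef_pos: [639.6, 42.3, 80.1]
eef_rot: [-3.141, -0.0, 1.948]
wrist_force: [-0.3, 0.3, 0.4]
finger_gap: 0.9
```

>>> drive_tool(steps=[{"delta_pos": [-4, -1.5, 0], "yaw": 0, "hand": 0}, {"delta_pos": [-4, -1.5, 0], "yaw": 0, "hand": 0}, {"delta_pos": [-4, -1.5, 0], "yaw": 0, "hand": 0}, {"delta_pos": [-4, -2, 0], "yaw": 0, "hand": 0}, {"delta_pos": [0, 0, 0], "yaw": 0, "hand": 0}])

```text
clock: 8.68
eef_pos: [623.6, 35.2, 81.1]
eef_rot: [3.141, 0.0, 1.948]
wrist_force: [0.7, 0.8, 0.8]
finger_gap: 0.7
```

```bash
python3 shot.py h 1
```

```text
8.7833 [623.96868836  35.39803199  80.86602766] 1.9476063068319722 [ 0.03772805  0.18986038 -0.31485268]
```

View pics/h_s.png

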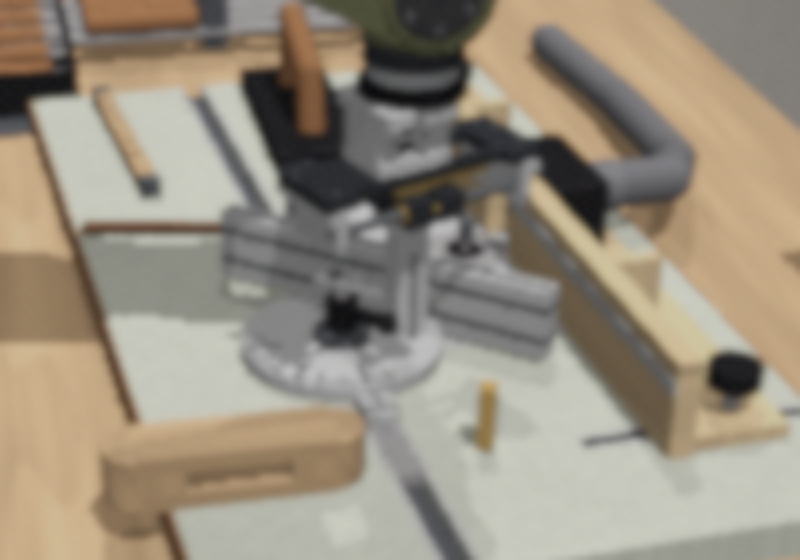

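>>> drive_tool(steps=[{"delta_pos": [-2.6, -2.1, 0], "yaw": -0.057, "hand": 0}, {"delta_pos": [-2.6, -2.1, 0], "yaw": -0.057, "hand": 0}, {"delta_pos": [-2.8, -1.8, 0], "yaw": -0.057, "hand": 0}, {"delta_pos": [-2.8, -1.8, 0], "yaw": -0.057, "hand": 0}, {"delta_pos": [-3, -1.4, 0], "yaw": -0.057, "hand": 0}])

```text
clock: 9.2
eef_pos: [610.5, 26.4, 80.6]
eef_rot: [3.141, -0.0, 1.66]
wrist_force: [2.5, 0.6, 0.9]
finger_gap: 0.6
```

>>> drive_tool(steps=[{"delta_pos": [-3, -1.4, 0], "yaw": -0.057, "hand": 0}, {"delta_pos": [-3.1, -1.1, 0], "yaw": -0.057, "hand": 0}, {"delta_pos": [-3.1, -1.1, 0], "yaw": -0.057, "hand": 0}, {"delta_pos": [-3.3, -0.7, 0], "yaw": -0.057, "hand": 0}, {"delta_pos": [-3.3, -0.7, 0], "yaw": -0.057, "hand": 0}])

```text
clock: 9.62
eef_pos: [594.6, 21.4, 80.7]
eef_rot: [3.141, -0.0, 1.375]
wrist_force: [2.0, 1.2, 0.1]
finger_gap: 0.4
```

```bash
python3 shot.py i 1
```

```text
9.7167 [594.36738634  21.3337135   80.59158026] 1.3766501143979817 [ 0.65212181 -0.46379251  0.22003185]
```

View pics/i_s.png

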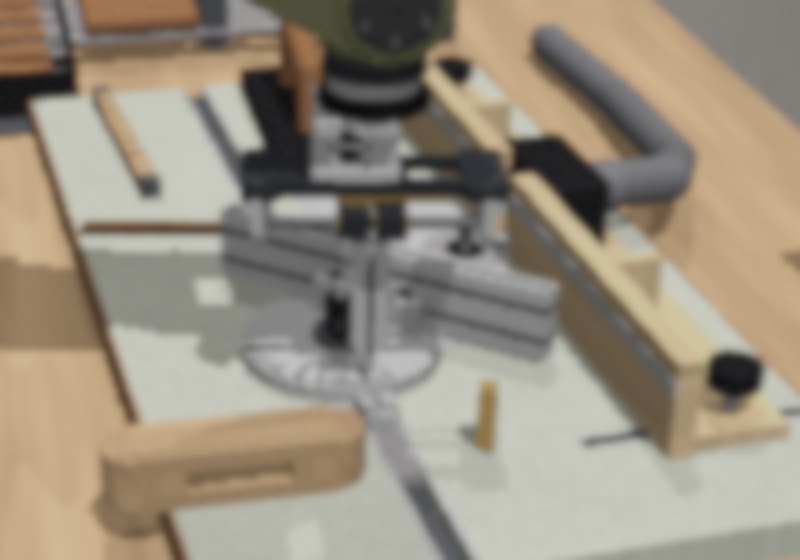

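Lever moving with light force (~2.5 N). Continue the arc.

>>> drive_tool(steps=[{"delta_pos": [-3.3, -0.4, 0], "yaw": -0.057, "hand": 0}, {"delta_pos": [-3.3, -0.3, 0], "yaw": -0.057, "hand": 0}, {"delta_pos": [-3.3, 0, 0], "yaw": -0.057, "hand": 0}, {"delta_pos": [-3.3, 0, 0], "yaw": -0.057, "hand": 0}, {"delta_pos": [-3.3, 0.4, 0], "yaw": -0.057, "hand": 0}])

```text
clock: 10.13
eef_pos: [578.2, 21.0, 80.6]
eef_rot: [3.141, -0.0, 1.092]
wrist_force: [1.9, 0.4, -0.4]
finger_gap: 0.9
```

>>> drive_tool(steps=[{"delta_pos": [-3.3, 0.4, 0], "yaw": -0.057, "hand": 0}, {"delta_pos": [-3.2, 0.7, 0], "yaw": -0.057, "hand": 0}, {"delta_pos": [-3.2, 0.8, 0], "yaw": -0.057, "hand": 0}, {"delta_pos": [-3.1, 1.1, 0], "yaw": -0.057, "hand": 0}, {"delta_pos": [-3.1, 1.2, 0], "yaw": -0.057, "hand": 0}])

```text
clock: 10.55
eef_pos: [562.4, 25.2, 80.7]
eef_rot: [3.141, -0.001, 0.807]
wrist_force: [2.3, 0.3, -0.4]
finger_gap: 0.6
```

>>> drive_tool(steps=[{"delta_pos": [-3, 1.5, 0], "yaw": -0.057, "hand": 0}, {"delta_pos": [-3, 1.5, 0], "yaw": -0.057, "hand": 0}, {"delta_pos": [-2.8, 1.8, 0], "yaw": -0.057, "hand": 0}, {"delta_pos": [-1.5, 1, 0], "yaw": -0.03, "hand": 0}, {"delta_pos": [0, 0, 0], "yaw": 0, "hand": 0}])

```text
clock: 10.97
eef_pos: [551.9, 31.1, 80.6]
eef_rot: [3.141, -0.0, 0.608]
wrist_force: [0.1, 0.0, 0.4]
finger_gap: 0.7
```

```bash
python3 shot.py j 1
```

```text
11.0667 [551.7871999   31.03494253  80.49107416] 0.609370569355721 [-0.06059813 -0.79399362  0.04106742]
```

View pics/j_s.png

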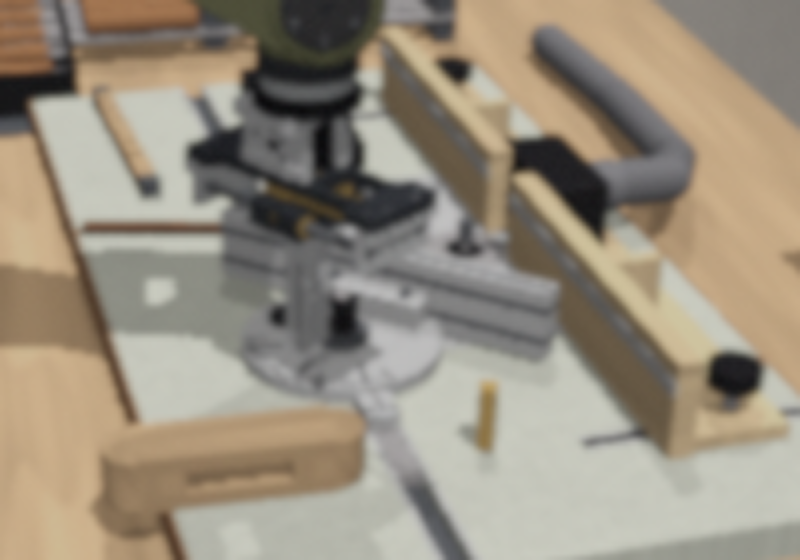

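>>> drive_tool(steps=[{"delta_pos": [-1, 0.7, 0], "yaw": -0.02, "hand": 0}, {"delta_pos": [-0.8, 0.5, 0], "yaw": -0.015, "hand": 0}, {"delta_pos": [0, 0, 0], "yaw": 0, "hand": 0}])

```text
clock: 11.32
eef_pos: [549.9, 32.2, 80.5]
eef_rot: [3.141, -0.0, 0.571]
wrist_force: [1.8, 0.1, -0.6]
finger_gap: 0.5
```

>>> drive_tool(steps=[{"delta_pos": [3, -2, 0], "yaw": 0, "hand": 0}, {"delta_pos": [9, -6, 0], "yaw": 0, "hand": 0}, {"delta_pos": [3, -2, 15], "yaw": 0, "hand": 0}, {"delta_pos": [0, 0, 35], "yaw": 0, "hand": 0}, {"delta_pos": [0, 0, 35], "yaw": 0, "hand": 0}])

```text
clock: 11.73
eef_pos: [564.3, 22.0, 165.4]
eef_rot: [-3.14, 0.003, 0.572]
wrist_force: [0.5, 0.2, 0.3]
finger_gap: 0.4
```

>>> drive_tool(steps=[{"delta_pos": [-15, -30, 15], "yaw": 0, "hand": 0}, {"delta_pos": [-20, -30, 15], "yaw": 0, "hand": 0}, {"delta_pos": [-20, -30, 10], "yaw": 0, "hand": 0}, {"delta_pos": [-20, -30, 0], "yaw": 0, "hand": 0}, {"delta_pos": [-20, -30, 0], "yaw": 0, "hand": 0}])

```text
clock: 12.15
eef_pos: [468.9, -129.0, 206.1]
eef_rot: [3.141, -0.001, 0.573]
wrist_force: [0.2, -0.5, 0.7]
finger_gap: 0.6
```

>>> drive_tool(steps=[{"delta_pos": [-10, -30, 0], "yaw": 0, "hand": 0}, {"delta_pos": [-10, -30, 0], "yaw": 0, "hand": 0}, {"delta_pos": [-5, -20, 0], "yaw": 0, "hand": 0}, {"delta_pos": [0, 0, 0], "yaw": 0, "hand": 0}, {"delta_pos": [0, 0, 0], "yaw": 0, "hand": 0}])

```text
clock: 12.57
eef_pos: [444.6, -208.4, 205.3]
eef_rot: [-3.141, 0.0, 0.57]
wrist_force: [0.2, 0.0, -0.1]
finger_gap: 0.1
```

```bash
python3 shot.py k 1; python3 polar.py k; python3 fit2.py k 45
```

```text
12.6667 [ 445.07047746 -207.16083118  205.36242068] 0.5723136268729685 [ 0.00938247 -0.84669696 -0.21734545]
index slope 1.88 mean off mm (ccw side +) -0.29 sd 0.14 19
far45 slope -0.04 mean off mm (ccw side +) -0.43 sd 0.14 28
zero slope 0.09 mean off mm (ccw side +) 0.04 sd 0.11 29
near45 slope -0.48 mean off mm (ccw side +) -0.13 sd 0.04 29
```

View pics/k_t.png

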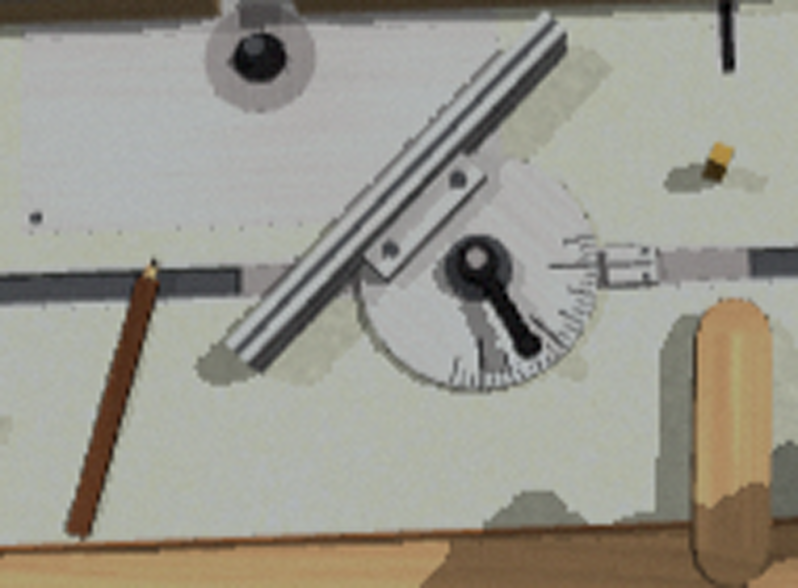

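View pics/k_r.png

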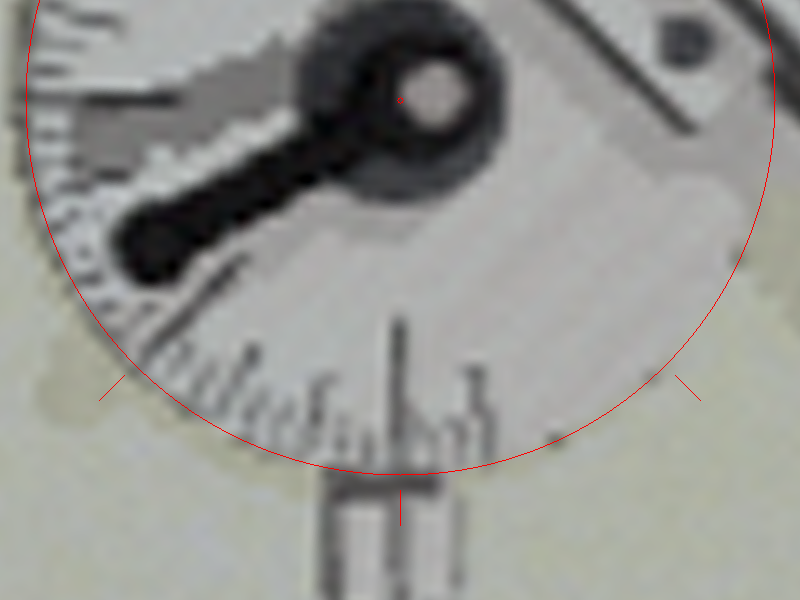

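Run:
```python
from h import *
c=np.load("k.npz"); f=c["frame"]; g=f.max(2)
z=lambda X,Y:((X+.5)/4.2-.5+190,(Y+.5)/4.2-.5+170)
hub=onz(c,*z(477,259),77)[:2]; tip=onz(c,*z(527,345),84)[:2]; v=tip-hub
a=np.degrees(np.arctan2(v@YG,v@XG)); print("lever",np.hypot(*v),a,np.radians(-63-a))
# dark line between the fence-top bright strips: fit by row centroid
P=[]
for v_ in range(185,246,2):
    Y=(v_-170+.5)*4.2; uc=190+(548-(Y-15)*(548-235)/(345-15))/4.2
    u=np.arange(int(uc)-2,int(uc)+11); P.append((v_,[int(x) for x in g[v_,u]],u[0]))
Q=[]
for v_,w,u0 in P:
    w=np.array(w,float); k=np.argmin(w[1:8])+1; W=np.clip(w[max(k-2,0):k+3].max()-w[max(k-2,0):k+3],0,None); Q.append(onz(c,u0+max(k-2,0)+(W*np.arange(len(W))).sum()/W.sum(),v_,90)[:2])
Q=np.array(Q); 
d=np.linalg.svd(Q-Q.mean(0))[2][0]; d*=np.sign(d[0]); n=np.array([d[1],-d[0]]); r=(Q-Q.mean(0))@n; k=abs(r)<np.median(abs(r))*3
Q=Q[k]; d=np.linalg.svd(Q-Q.mean(0))[2][0]; d*=np.sign(d[0]); print("fence deg",np.degrees(np.arctan2(-(d@YG),d@XG)),k.sum(),len(k),((Q-Q.mean(0))@np.array([d[1],-d[0]])).std())
```

```text
lever 61.62456164921224 -152.36889130012972 1.5597814020441794
fence deg 44.72316069440454 26 31 0.11582270687071229
```

```bash
python3 -c "
from cell import manip
print(manip.sign_off())"
```

```text
the job is handed in; nothing more can be done
None
```

The mitre gauge is set to 45 degrees and locked, and the job is handed in. I pushed the fence's near end with closed fingers until the far-side 45-degree line met the index mark. Then I pushed the black lever clockwise towards the robot until it was tight and moved the arm clear.

- **Dial angle:** after locking, the scale lines put the dial at about 45.0°. The individual lines ranged from about 44.7° to 45.1°. A separate fit along the fence's top gave 44.7°, so the two methods differ by about 0.3°. One check was poor: my fit of the short index line had a 2° slope error. I used only its position, not its direction.
- **Lever:** it measured about 1.56 rad, past the 1.3 rad needed to be tight and short of the 1.6 stop.
- **Forces and time:** readings at the end of each move stayed under about 6 N, and the whole job took about 13 s.
- **Other things on the bench:** in the last top view, the pencil, brass bar and wooden handle were where they had been at the start. I did not check the remaining items one by one, but the arm never worked near them.

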